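# Clip the plate cassette shut

## Task

Take the spring clip off the little clip rack by squeezing its handles and clip it onto the top edge of the gel-plate cassette, at the end that has no clip yet (the left end, mirroring the clip already fitted). Push it down until its hinge meets or nearly meets the plate edge, square across the plates, and let go so that both jaws grip. Do not disturb the beaker or the bottle standing nearby.

Things in the scene. Friction and masses are not known exactly. Their poses are not given: they have to be found in the camera images.
- clip: loose spring clip, 24 mm wide: two steel arms on a hinge pin 10 mm thick. Origin on the pin, pin along y, z up; handles up, jaws down, both move symmetrically along x; same after a half turn. Jaws reach 38 mm below the origin, black rubber pads 24 to 38 mm below. About 80 g. Starts on the rack: pin on the blade's top edge, x square to the blade
- rack: clip rack: grey foot 70 x 80 x 10 mm with an upright aluminium blade 7 mm thick (x), 60 mm long (y), top edge 75 mm above the origin. Origin at the centre of the underside, z up. Fixed to the bench
- rack_edge (a point): middle of the top edge of the rack's blade
- cassette: casting stand, fixed: grey base 84 x 160 x 14 mm; gel-plate sandwich (white plate behind, glass in front) upright, 7 mm thick (x), 120 mm long (y), top edge 100 mm above the origin; white end posts 63 mm high. A like clip is fitted 45 mm right of the middle (-y). Origin at the centre of the underside, x away from the robot, y left along the plates
- free_end (a point): on the top edge of the sandwich, mid-thickness, 45 mm left (+y) of its middle: where the second clip belongs; the edge runs along the cassette's y
- jaw_far (a joint): angle of the clip's arm on its +x side (rad): 0 when the jaws grip a 7 mm plate, -0.1 shut on nothing, 0.20 squeezed fully open, when the pads' lower ends stand about 22 mm apart
- jaw_near (a joint): the same for the arm on its -x side
- glass_beaker: small glass beaker, 52 mm wide, 58 mm high, loose; origin at its underside. Leave alone
- bottle_wash: standing reagent bottle with an orange cap, 61 mm wide, 118 mm high, loose; origin at its underside. Leave alone
- clip_grip (a point): where to squeeze: midway between the two grey handle grips, 37 mm above the clip's origin; the grips run from about 24 to 48 mm above the origin. Squeeze along the clip's x. On a 7 mm plate the grips' tips are 50 mm apart over the outside; fully squeezed (firm stop) the grips are parallel, 31 mm over the outside. The spring needs 5 to 10 N
Mind the look-alikes: they are no part of the job. Of the things that look like the clip, the largest one is meant.

How it is judged:
On the way:
1. the clip is off the rack and held open (z of clip in the frame of rack_edge above 0.042 m and value of joint each of jaw_far, jaw_near above 0.08 rad), for 0.1 s.
At the end, for the whole second after the job is handed in: Clip within 15 mm of free_end along the edge, centred over the plates within 8 mm, its origin at most 15 mm above the edge, upright and square within 0.2 rad, both jaws gripping (arm angles within 0.06 rad of 0, contact over 3 N), at rest; beaker and bottle not moved over 30 mm (x of clip in the frame of free_end between -0.008 and 0.008 m and y of clip in the frame of free_end between -0.015 and 0.015 m and z of clip in the frame of free_end between 0 and 0.015 m and angle between clip's own z axis and vertical below 0.2 rad and angle between the x axis of clip and the x axis of cassette, either way round below 0.2 rad and value of joint jaw_far between -0.06 and 0.06 rad and value of joint jaw_near between -0.06 and 0.06 rad and contact force between clip and cassette above 3 N and linear speed of clip below 0.02 m/s); the robot touches nothing.
It fails at once if the beaker is moved more than 30 mm (distance of glass_beaker from where it was at the start of the episode above 0.03 m).
It fails at once if the bottle is moved more than 30 mm or tipped (distance of bottle_wash from where it was at the start of the episode above 0.03 m or angle between bottle_wash's own z axis and vertical above 0.5 rad).
It also fails if it takes over 40 s, if anything falls off the work surface, if the arm or the gripper's body presses on something with over 40 N, if the wrist force passes 120 N, or if a joint passes its speed limit or range.

## Robot

A 7-joint arm with a two-finger parallel gripper is mounted at the origin on a cart in front of the work surface, level with it; the furniture and walls round the work are solid. World frame = base frame: x ahead of the robot, y to its left, z up, the work surface at z = 0. Lengths are in m, angles in rad, forces in N, time in s.
With the tool pointing down it reaches from about 0.425 to 0.825 m from the base axis. Payload 3.6 kg.
Tool frame: the origin (TCP) lies where the fingers leave the gripper's body, on its centre line; the fingertips stand 73 mm ahead of it and the grasp point (between the pads) lies 54 mm ahead of it; z points along the fingers, y is the line along which they close (so a half turn about z gives the same grasp; the last joint's range is limited). The gripper opens to 85 mm and grips with 20 to 120 N. Pads are 22 mm wide; open, the fingers measure 114 mm over their backs; the gripper's body (76 mm by 85 mm) begins 54 mm behind the grasp point. The pads swing forward as they close: fully open they stand 13 mm farther back than shut.
Start: joints at [-1.236, 0.615, -0.013, 1.423, 0.008, 1.103, -0.04], TCP at [0.229, 0.608, 0.304] pointing down, gripper open.
Joint ranges: [-3.12, 3.12], [-0.3, 2.06], [-1.34, 1.32], [0.26, 2.42], [-1.36, 4.5], [0.01, 1.98], [-2.84, 2.84]. Speed limits (rad/s): [2.79, 2.79, 3.14, 3.14, 3.14, 3.14, 3.14].

## Interface

Orientations are given as a unit quaternion [x, y, z, w].
In Python, from station import arm, snapshot, camera_info, ticket gives the robot as it stands. Calls block until the motion is done:
- arm.movep(position, orientation): joint-space move of the TCP to a pose.
- arm.line_to(position, velocity=0.15, ori=None): straight line of the TCP; ori=None keeps the orientation; velocity is the mean speed in m/s.
- arm.move_j(angles): joint-space move.
- arm.move_gripper(opening, effort=None): opening from 0.0 (shut) to 1.0 (fully open); effort is the grip in N (None keeps the last); returns when the fingers have stopped.
- arm.pause(seconds).
- arm.ik(position, orientation): joint angles nearest the present ones, or None.
- snapshot(name): name is "scene" or "top" or "wrist"; returns the picture (420x560x3 uint8, blue, green, red); there is no depth.
- camera_info(name): a dict with "fx", "fy", "cx", "cy" (pixels), "R" (3x3) and "t" (3): a world point X has camera coordinates R X + t; the wrist camera has in their place "T_tool_cam" (4x4, takes a point from camera to tool coordinates, whose origin is the TCP and whose axes are the flange's). Camera axes: x right, y down, z forward; pixel columns grow to the right and rows downward; lengths in m; the calibration is good to about 2 mm. A picture is of the moment at which its call begins: read the wrist's pose just before it. camera_info takes no time and is no camera call.
A pose or a line that the arm cannot do raises arm.MotionError and nothing moves.
- ticket.finish_job(): hands the job in; it is judged then, once.
Readings, each from a call of its own:
- arm.read_time(): time.
- arm.read_joint_positions(): joint angles.
- arm.read_dq(): joint speeds.
- arm.read_effort(): joint torques, N m.
- arm.read_tool_pos(): TCP position.
- arm.read_eef_rot(): TCP orientation.
- arm.read_ft_force(): force on the tool from outside, world axes, zero at the start.
- arm.read_wrist_torque(): the same for the moment, N m.
- arm.read_opening(): opening from 0.0 (shut) to 1.0 (fully open).
- arm.read_finger_force(): force on a finger pad.
Only numpy, scipy, OpenCV 4.12 (cv2) and the standard library are available. Lean on these libraries where they do the work, as an engineer would, in place of code of your own. Each camera call takes 0.05 s, during which the arm holds its last target. There are 200 camera calls.

## Working session

There is one attempt and no reset: what is moved stays moved. The work goes in short steps, each a Python script; the robot and the scene stay as the last script left them, time stands still between calls to the robot, and variables do not carry over. Pictures are saved under pics/ and viewed, at most 10 in all, crops included, and the job is handed in when it is done.

```bash
mkdir -p pics
python3 - <<'E'
from station import arm, snapshot, camera_info
import cv2
for n in("scene","top"):
    cv2.imwrite(f"pics/{n}0.png",cv2.resize(snapshot(n),None,fx=1.42,fy=1.42,interpolation=cv2.INTER_CUBIC)); c=camera_info(n); print(n,c)
print(arm.read_tool_pos(),arm.read_eef_rot(),arm.read_time())
E
```

```text
scene {'fx': 433.9561068979873, 'fy': 433.9561068979873, 'cx': 281.47452095227334, 'cy': 206.2651175423169, 'R': array([[ 0.4810971 , -0.87666269,  0.00284655],
       [-0.47383897, -0.26276363, -0.84049503],
       [ 0.73757861,  0.40301091, -0.54181177]]), 't': array([-0.35881916,  0.30490264,  0.69745885])}
top {'fx': 487.40278856116964, 'fy': 487.40278856116964, 'cx': 281.5253213537592, 'cy': 207.97824264603284, 'R': array([[ 0.00314062, -0.99999383, -0.00157158],
       [-0.98716895, -0.00284943, -0.15965385],
       [ 0.15964839,  0.00205282, -0.98717181]]), 't': array([-0.12766295,  0.5135443 ,  0.99994645])}
[0.2292524  0.60767147 0.30283084] [ 1.79393659e-01  9.83776654e-01 -1.16949992e-03 -2.07710046e-04] 0.1
```

View pics/scene0.png

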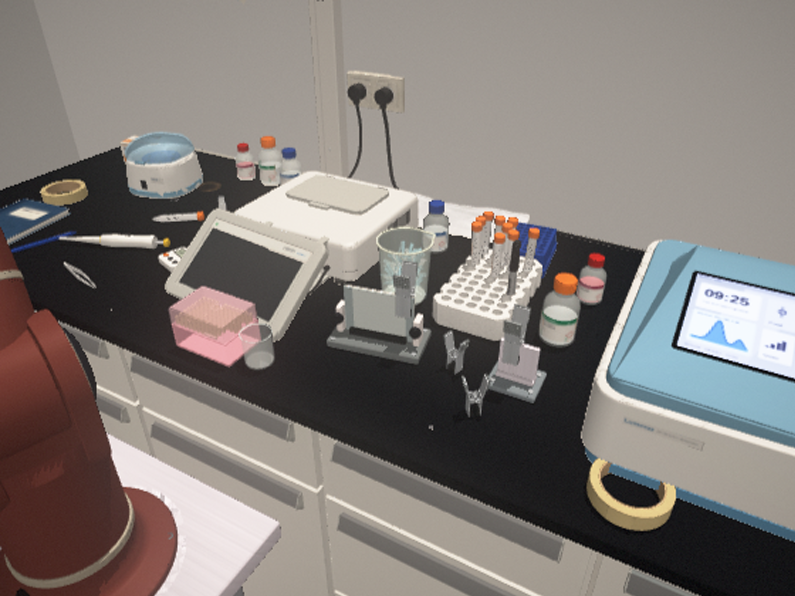

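View pics/top0.png

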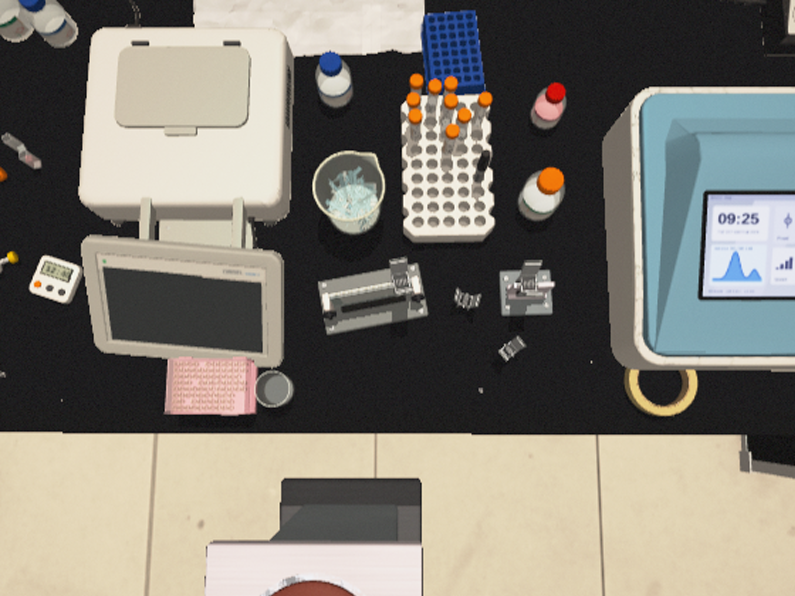

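The clip candidates in the top view are the one on the rack blade at (530,280), a small loose one at (467,299) and another small loose one at (512,348). The one on the rack is the largest and is on the blade as described. The cassette is at (373,297) with its fitted clip at (402,275). The bottle is at (545,193) and the beaker at (273,388). I'll confirm in an enlarged crop.

Run:
```python
from station import snapshot
import cv2,numpy as np
t=snapshot("top");s=snapshot("scene")
a=cv2.resize(t[175:260,215:400],(800,368),interpolation=cv2.INTER_CUBIC)
cv2.imwrite("pics/t1.png",a)   # scale 4.324
b=cv2.resize(s[175:300,225:392],(800,599),interpolation=cv2.INTER_CUBIC)
cv2.imwrite("pics/s1.png",b)   # scale 4.79
```

```text
(no output)
```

View pics/t1.png

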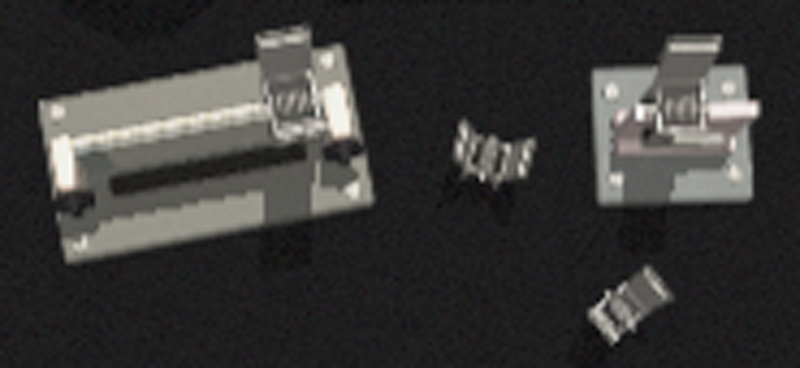

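View pics/s1.png

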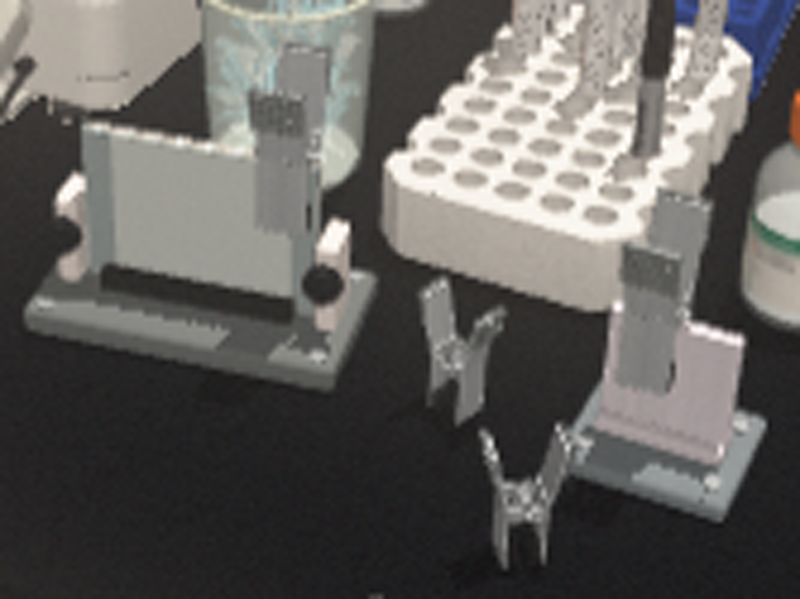

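The top crop confirms it: the clip on the rack (pin about (681,105)) is as large as the clip fitted on the cassette, and the two loose ones are about half the size. Rack foot corners are (592,70), (746,66), (598,206) and (752,203). Cassette base corners are (40,100), (342,44), (68,264) and (373,204).

```bash
cat > h.py <<'E'
from station import arm, snapshot, camera_info, ticket
import numpy as np, cv2
from scipy.spatial.transform import Rotation as Rot
def ray(n,uv,z):
    c=camera_info(n);d=c["R"].T@np.array([(uv[0]-c["cx"])/c["fx"],(uv[1]-c["cy"])/c["fy"],1]);o=-c["R"].T@c["t"]
    return o+d*(z-o[2])/d[2]
def proj(n,X):
    c=camera_info(n);p=c["R"]@X+c["t"];return np.array([c["fx"]*p[0]/p[2]+c["cx"],c["fy"]*p[1]/p[2]+c["cy"]])
def T(u,v,z):return ray("top",(u/4.324+215-.5+.1,v/4.329+175-.5+.1),z)
def S(u,v,z):return ray("scene",(u/4.79+225-.4,v/4.792+175-.4),z)
E
python3 - <<'E'
from h import *
np.set_printoptions(precision=4,suppress=True)
for nm,c,z,dx,dy in(("rack",[(592,70),(746,66),(598,206),(752,203)],.01,.07,.08),("cas",[(40,100),(342,44),(68,264),(373,204)],.014,.084,.16)):
    P=np.array([T(*p,z) for p in c])[:,:2]
    m=P.mean(0); a=(P[0]+P[2]-P[1]-P[3])/2; b=(P[0]+P[1]-P[2]-P[3])/2
    print(nm,m,np.linalg.norm(a),np.linalg.norm(b),"yaw",np.arctan2(-a[0],a[1]),np.arctan2(b[1],b[0]))
print("edge",T(80,141,.1),T(262,110,.1))
print("edge scene",S(85,125,.1),S(255,155,.1))
print("pin",T(681,105,.08)); print("tipsfar",T(668,40,.128),T(720,40,.128),"near",T(655,122,.125),T(705,122,.125))
print("scene near tip",S(622,248,.125),S(682,260,.125),"far",S(655,190,.125),S(710,200,.125))
print("blade right top corner",S(745,335,.075), T(757,108,.075))
print("bottle",ray("top",(545/1.42,218/1.42),0),"beaker",ray("top",(273/1.42,400/1.42),0))
E
```

```text
rack [ 0.524  -0.3208] 0.07846038834914865 0.07037388371378235 yaw 0.025913140025789764 0.017543434282258935
cas [ 0.5141 -0.0838] 0.15646180170562068 0.0844456027900443 yaw 0.19394164729218882 0.18756761647058842
edge [ 0.5058 -0.0287  0.1   ] [ 0.5207 -0.1134  0.1   ]
edge scene [ 0.5081 -0.0265  0.1   ] [ 0.5247 -0.1116  0.1   ]
pin [ 0.5272 -0.3128  0.08  ]
tipsfar [ 0.5486 -0.2987  0.128 ] [ 0.5486 -0.3224  0.128 ] near [ 0.5112 -0.2924  0.125 ] [ 0.5113 -0.3151  0.125 ]
scene near tip [ 0.503  -0.3015  0.125 ] [ 0.5071 -0.3266  0.125 ] far [ 0.5517 -0.2985  0.125 ] [ 0.5559 -0.3223  0.125 ]
blade right top corner [ 0.5358 -0.3511  0.075 ] [ 0.5268 -0.3501  0.075 ]
bottle [ 0.646 -0.357  0.   ] beaker [0.3581 0.0671 0.    ]
```

Everything is consistent: the sizes are within 3 mm and the edge points agree between the two views. Now I'll hover over the rack and check from near.

```bash
cat >> h.py <<'E'
def q(yaw,flip=0):
    f=(yaw+np.pi/2+flip*np.pi)/2   # tool y along world angle yaw(+pi)
    return [np.cos(f),np.sin(f),0,0]
def wproj(X):
    c=camera_info("wrist");M=c["T_tool_cam"];R=Rot.from_quat(arm.read_eef_rot()).as_matrix();p=arm.read_tool_pos()
    pc=M[:3,:3].T@(R.T@(X-p)-M[:3,3]);return np.array([c["fx"]*pc[0]/pc[2]+c["cx"],c["fy"]*pc[1]/pc[2]+c["cy"]])
def wray(uv,z):
    c=camera_info("wrist");M=c["T_tool_cam"];R=Rot.from_quat(arm.read_eef_rot()).as_matrix();p=arm.read_tool_pos()
    d=R@M[:3,:3]@np.array([(uv[0]-c["cx"])/c["fx"],(uv[1]-c["cy"])/c["fy"],1]);o=p+R@M[:3,3]
    return o+d*(z-o[2])/d[2]
E
python3 - <<'E'
from h import *
np.set_printoptions(precision=3,suppress=True)
for f in(0,1):
    print(f,arm.ik([.527,-.311,.171],q(.02,f)),arm.ik([.507,-.04,.2],q(.185,f)))
print(camera_info("wrist")["T_tool_cam"])
f=min((0,1),key=lambda f:9 if arm.ik([.527,-.311,.171],q(.02,f)) is None else abs(arm.ik([.527,-.311,.171],q(.02,f))[6]));print(f)
p=arm.read_tool_pos();arm.line_to([p[0],p[1],.38],.25)
arm.movep([.527,-.311,.26],q(.02,f))
print(arm.read_time(),arm.read_joint_positions(),arm.read_tool_pos())
im=snapshot("wrist");cv2.imwrite("pics/w1.png",cv2.resize(im,(800,600),interpolation=cv2.INTER_CUBIC))
print(wproj(np.array([.526,-.311,.08]))*800/560)
E
```

```text
0 [ 0.188  0.762  0.529  1.692 -0.494  0.825  0.959] [-0.168  0.553  0.303  1.956 -0.255  0.669  0.479]
1 [-0.076  0.995  1.131  1.7   -0.994  1.133 -1.762] [-0.619  0.817  1.132  1.969 -0.912  0.988 -1.988]
[[ 0.001 -0.946 -0.324  0.084]
 [ 1.     0.001 -0.     0.001]
 [ 0.001 -0.324  0.946 -0.07 ]
 [ 0.     0.     0.     1.   ]]
0
4.05 [ 0.01   0.744  0.881  1.613 -0.631  1.091  1.085] [ 0.528 -0.31   0.26 ]
[388.095 291.52 ]
```

View pics/w1.png

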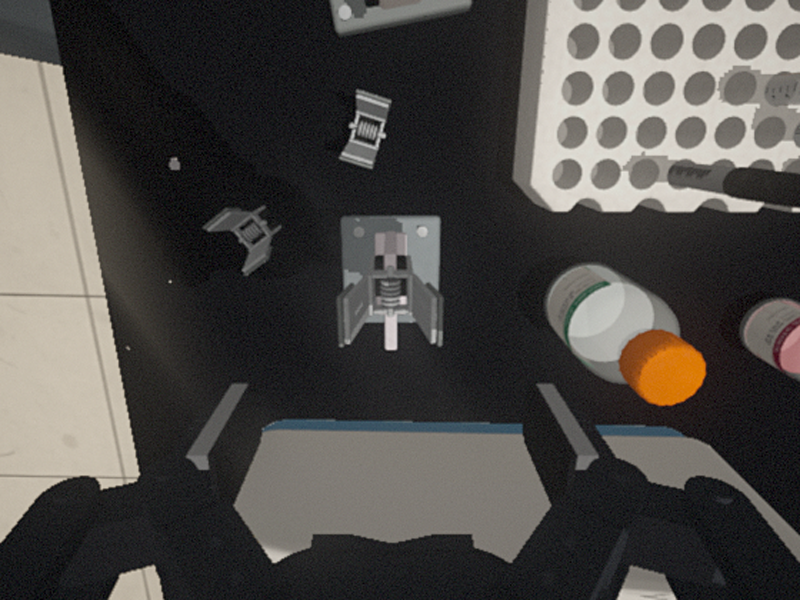

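The pin is at (391,293) against a predicted (388,291), so the estimate is good to about 1 mm and the yaw is aligned. Next: descend, squeeze, lift and look.

Run:
```python
from h import *
np.set_printoptions(precision=4,suppress=True)
print(wray(np.array([391,293])*.7,.08))
arm.line_to([.527,-.311,.172],.08)
print(arm.read_ft_force())
arm.move_gripper(0.0,30); arm.pause(.2)
print("open",arm.read_opening(),arm.read_finger_force(),arm.read_ft_force(),arm.read_tool_pos())
if .25<arm.read_opening()<.6:
    arm.line_to([.527,-.311,.29],.1)
print("open",arm.read_opening(),arm.read_finger_force(),arm.read_ft_force(),arm.read_tool_pos(),arm.read_time())
im=snapshot("wrist");cv2.imwrite("pics/w2.png",im[100:,:])
```

```text
[ 0.5277 -0.3119  0.08  ]
[-0.3302 -0.0976  0.1837]
open 0.351360856285201 30.198365449905396 [-1.5262  0.8202 13.5241] [ 0.5275 -0.3126  0.1754]
open 0.35424994019430267 29.6590456366539 [-0.2719 -0.0928 -0.8338] [ 0.5268 -0.3106  0.2892] 7.425
```

View pics/w2.png

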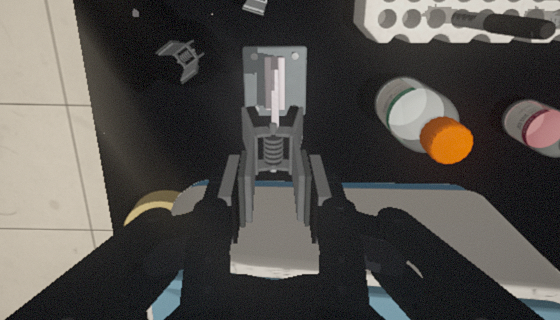

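The clip is held open at the 31 mm stop (opening 0.354) and is clear of the rack. Its pin is at (273,253) in the full frame. Next I'll carry it over the free end and check from near.

Run:
```python
from h import *
np.set_printoptions(precision=4,suppress=True)
p=arm.read_tool_pos()
for dz in(.091,.095): print(dz,wproj(p-[0,.001,dz]), wray((273,253),p[2]-dz)-p)
arm.line_to([.527,-.311,.34],.15)
arm.movep([.507,-.040,.34],q(.185))
arm.line_to([.507,-.040,.265],.15)
print(arm.read_tool_pos(),arm.read_time(),arm.read_opening())
im=snapshot("wrist");cv2.imwrite("pics/w3.png",cv2.resize(im,(800,600),interpolation=cv2.INTER_CUBIC))
y=np.array([-np.sin(.187),np.cos(.187),0])
fe=np.array([.507,-.040,.1])
for d in(.015,0,-.02,-.09):print(d,wproj(fe+d*y)*800/560)
```

```text
0.091 [273.4558 256.4662] [-0.0003  0.0011 -0.091 ]
0.095 [273.486  253.1061] [-0.0003 -0.0009 -0.095 ]
[ 0.5075 -0.0411  0.2656] 9.6667 0.35497562362163054
0.015 [388.8526 269.3381]
0 [388.9706 295.9981]
-0.02 [389.1211 329.9638]
-0.09 [389.5922 436.3575]
```

View pics/w3.png

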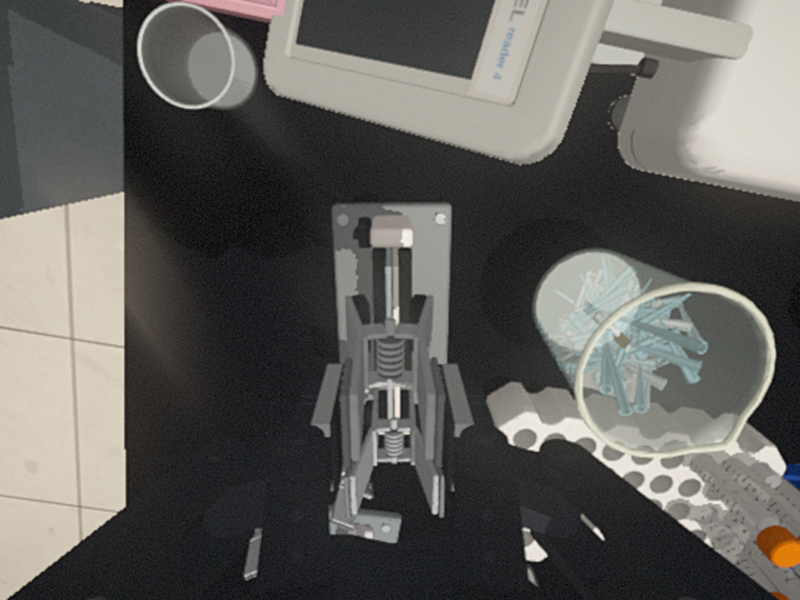

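The pin is at (390,355) and the plate edge shows at about (396,250–320), so it's a few mm to the right. I'll enlarge that area.

Run:
```python
import cv2
im=cv2.imread("pics/w3.png");cv2.imwrite("pics/w3c.png",cv2.resize(im[190:340,320:470],(600,600),interpolation=cv2.INTER_CUBIC))
```

```text
(no output)
```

View pics/w3c.png

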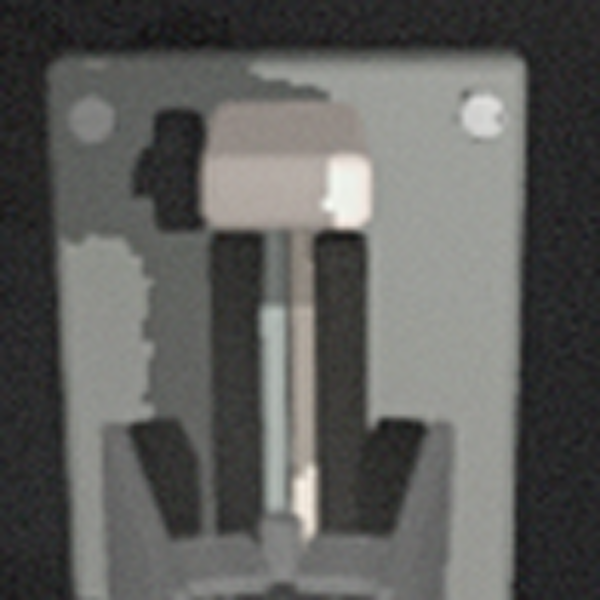

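The edge centre is at column 392 and the plate end at row 266, so the target shifts +1.7 mm in x and +1.5 mm in y. The plate is square to the tool. Now I'll lower the clip on.

Run:
```python
from h import *
np.set_printoptions(precision=4,suppress=True)
x,y=.509,-.0378
arm.line_to([x,y,.262],.05)
f0=arm.read_ft_force();print(f0)
for z in(.24,.225,.215,.209,.206,.203,.201,.199):
    arm.line_to([x,y,z],.05); f=arm.read_ft_force()-f0; print(z,arm.read_tool_pos(),f,arm.read_opening())
    if np.linalg.norm(f)>8: break
print(arm.read_time())
im=snapshot("wrist");cv2.imwrite("pics/w4.png",im[120:,:])
```

```text
[ 0.1476  0.7446 -0.5422]
0.24 [ 0.509  -0.0379  0.2398] [ 0.5757 -0.712  -0.2057] 0.3519625314671959
0.225 [ 0.5088 -0.0378  0.2247] [-0.8442 -1.1883  0.3554] 0.35075249105489026
0.215 [ 0.5088 -0.0377  0.2146] [-0.1521 -0.3719 -0.8361] 0.348887784265578
0.209 [ 0.5088 -0.0377  0.2087] [-0.576  -0.7888 -0.0556] 0.35409685585075884
0.206 [ 0.5089 -0.0378  0.2059] [-0.0483 -0.6898 -0.0928] 0.34495610306992175
0.203 [ 0.5089 -0.0377  0.2028] [ 0.1255 -1.0988  0.0892] 0.35364935746600373
0.201 [ 0.509  -0.0378  0.2009] [ 0.3472 -0.6276 -0.262 ] 0.3540385951040343
0.199 [ 0.5091 -0.038   0.2004] [-1.9666 -0.209  10.5349] 0.3503173458973293
12.625
```

View pics/w4.png

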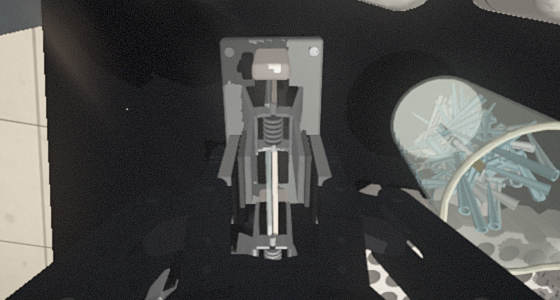

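Contact came at TCP z = 0.2004 with the hinge on the edge (10 N) and the plate running under the pin at column 274. I'll release, retreat straight up and check.

Run:
```python
from h import *
np.set_printoptions(precision=4,suppress=True)
arm.move_gripper(1.0); arm.pause(.3)
print(arm.read_opening(),arm.read_ft_force())
arm.line_to([.509,-.0378,.30],.1); arm.pause(.3)
print(arm.read_tool_pos(),arm.read_ft_force(),arm.read_time())
w=snapshot("wrist");s=snapshot("scene")
a=cv2.resize(w[100:300,170:370],(400,400),interpolation=cv2.INTER_CUBIC)
b=cv2.resize(s[175:275,225:325],(400,400),interpolation=cv2.INTER_CUBIC)
cv2.imwrite("pics/f.png",np.hstack([a,b]))
fe=np.array([.509,-.0378,.105]);print((wproj(fe)-[170,100])*2)
```

```text
1.0019439377498438 [-0.1808  0.2718  0.7158]
[ 0.5089 -0.0378  0.2997] [-0.9594  0.0583 -0.0932] 15.0167
[207.2536 194.8262]
```

View pics/f.png

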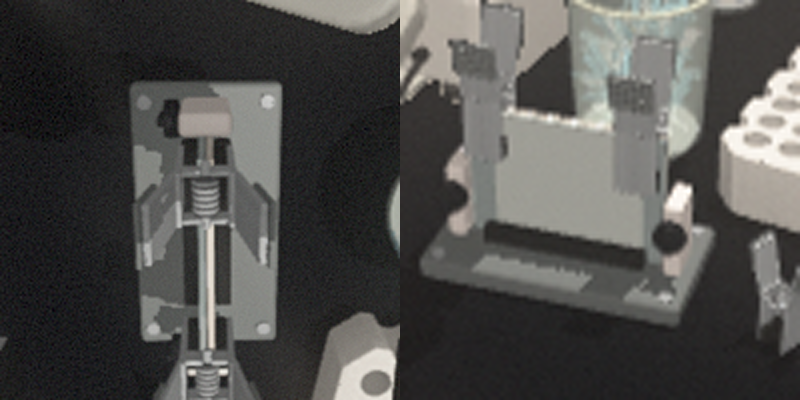

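The clip sits square and upright like the fitted one, with its pin at (205,197) against a predicted (207,195). I'll check the spacing to the fitted clip (90 mm expected) and hand in if it's right.

Run:
```python
from h import *
a=wray((170+205/2,100+197/2),.105);b=wray((170+208/2,100+380/2),.105)
d=np.linalg.norm(a-b);print(a,b,d)
if abs(d-.09)<.009: print(ticket.finish_job())
```

```text
[ 0.50822941 -0.03894247  0.105     ] [ 0.52636405 -0.12856253  0.105     ] 0.09143643026378115
the job is handed in; nothing more can be done
None
```

The clip is on the left end of the cassette, seated on the plate edge, upright and square, 91 mm from the fitted clip (90 mm expected). The gripper is clear, the beaker and bottle were left alone, and the job was handed in at about 15 s; the judge's verdict wasn't shown.

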